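Hold a bottle's glass stopper up to the inspection camera

ROBOT

A 7-joint arm with a two-finger parallel gripper is mounted at the origin on the work surface. World frame = base frame: x ahead of the robot, y to its left, z up, the work surface at z = 0. Lengths are in m, angles in rad, forces in N, time in s.
With the tool pointing down it reaches from about 0.4 to 0.9 m from the base axis. Payload 5.6 kg.
Tool frame: the origin (TCP) lies midway between the tips of the shut fingers; the grasp point (between the pads) lies 19 mm behind it; z points along the fingers, y is the line along which they close (so a half turn about z gives the same grasp; the last joint's range is limited). The gripper opens to 92 mm and grips with 3 to 60 N. Pads are 20 mm wide; open, the fingers measure 128 mm over their backs; the gripper's body (75 mm by 189 mm) begins 69 mm behind the grasp point.
Start: joints at [-1.227, 0.468, -0.012, 1.603, 0.006, 1.071, -0.056], TCP at [0.245, 0.602, 0.215] pointing down, gripper open.
Joint ranges: [-2.53, 2.53], [-0.31, 2.02], [-1.57, 1.55], [0.28, 2.44], [-1.29, 4.43], [0.15, 1.84], [-2.92, 2.92]. Speed limits (rad/s): [2.57, 2.57, 3.14, 3.14, 3.14, 3.14, 3.14].

INTERFACE

Orientations are given as a 3x3 rotation matrix whose columns are the frame's x, y, z axes.
In Python, from station import env, effector, solver, viewer, workorder, search_frame, tip_of gives the robot as it stands. Calls block until the motion is done:
- env.reach(position, orientation): joint-space move of the TCP to a pose.
- env.movel(position, frame=None, rate=0.15): straight line of the TCP; frame=None keeps the orientation; rate is the mean speed in m/s.
- env.goto_joints(angles): joint-space move.
- effector.release() and effector.grasp(squeeze=None): open the fingers fully, or close them until they stop; squeeze is the grip in N (None keeps the last).
- env.pause(seconds).
- solver.inverse_kinematics(position, orientation): joint angles nearest the present ones, or None.
- env.sense(): the state.
- viewer.read_camera(name): name is "scene" or "side" or "wrist"; returns (picture, depth): 420x560x3 uint8, red, green, blue; 420x560 float32, m along the optical axis (not along the pixel's ray), 0 where there is no reading.
- viewer.camera_info(name): a dict with "intrinsics" (3x3 intrinsics, pixels), "dist_coeffs" ([k1, k2, p1, p2, k3] as OpenCV has them; the pictures are not rectified), "eye" and "rotation" of the camera in the world; the wrist camera has in their place "T_tool_cam" (4x4, takes a point from camera to tool coordinates, whose origin is the TCP and whose axes are the flange's). Camera axes: x right, y up, looking along -z (the intrinsics and any distortion apply to the point x, -y, -z); pixel columns grow to the right and rows downward; lengths in m; the calibration is good to about 2 mm. A picture is of the moment at which its call begins: read the wrist's pose just before it. camera_info takes no time and is no camera call.
A pose or a line that the arm cannot do raises env.PlanningError and nothing moves.
- workorder.finish_job(): hands the job in; it is judged then, once.
Trained networks look in the newest picture that a camera, given by its name, has taken for a name from the list of things; names that differ only in an ending like _2 or _b are one class to them, and where a whole thing is asked for, a point or a joint stands for the part that bears it (a point fixed in the world has none). Each returns a list of dicts, best first, with "score" (0 to 1); they miss things now and then, are a little off and sometimes report something else, mostly with a low value. They report only what shows in the picture. A call takes as long as a camera call. They do not tell look-alikes from the thing itself.
- search_frame(camera, name): "at" ([x, y, z] in m, in world coordinates, good to about 4 mm: the middle of the surface that is visible of it).
- tip_of(camera, name): "at" ([x, y, z] in m, in world coordinates, good to about 4 mm: a listed point, or the origin of a listed thing).
The state is a dict: "t": time; "joint_positions": joint angles; "joint_velocities": joint speeds; "tau": joint torques, N m; "ee_pos": TCP position; "tcp_rot": TCP orientation; "wrist_force": force on the tool from outside, world axes, zero at the start; "moment": the same for the moment, N m; "gripper_width": finger opening in m; "grasp_force": force on a finger pad.
Only numpy, scipy, OpenCV 4.12 (cv2) and the standard library are available. Lean on these libraries where they do the work, as an engineer would, in place of code of your own. Each camera call takes 0.05 s, during which the arm holds its last target. There are 200 camera calls.

TASK

Pull the glass stopper out of the square-bodied bottle and hold it up so that the inspection camera can see the lower rim of its frosted plug: the plug centred in front of the lens, midway between the lens and the light panel, its lower end tipped about 30 degrees from straight down towards the lens, with no lean to either side and a flat round face of its head turned to the lens side. Leave the bottle standing where it is, leave the other bottles, the vial and the jar alone, and do not lay the stopper down or drop it on the way. Finish while still holding the stopper there in the air, steady and clear of the stand.

Things in the scene. Friction and masses are not known exactly. Their poses are not given: they have to be found in the camera images.
- square_bottle: loose grey glass bottle, square body 64 x 64 x 86 mm high, 46 mm square shoulder up to 102 mm, round neck 35 mm across, lip 41 mm across; mouth 140 mm above the table, bore 26.4 mm wide, 38 mm deep; about 0.4 kg. Origin: centre of its underside; z up, x and y square to its sides. Stands on any of three places on the robot's right, shuffled with the round and amber bottles
- square_bottle_mouth (a point): centre of the square bottle's mouth, on top of its lip, 140 mm above its underside
- stopper: loose glass stopper in the square bottle, 50 g, 73 mm long: frosted tapered plug 30 mm long, 20 to 23 mm across; flange 37 mm across, 5 mm thick, on the bottle's lip; stem 4 mm; flat round head like a coin on edge, 34 mm across, 12 mm thick. Origin: centre of the plug's lower end; z up; head's flat faces look along +y and -y. Any yaw; 1.5 mm play all round; free of the neck once raised 30 mm
- stopper_plug (a point): middle of the frosted plug, on its axis, 15 mm above the stopper's origin
- stopper_head (a point): centre of the flat round head, 56 mm above the stopper's origin (21 mm above the flange's top); the head reaches 17 mm above and below this point; grip here, across the 12 mm thickness
- stand: fixed stand: base plate 100 x 480 x 12 mm along its y. At +y a black camera, top 172 mm above the table, lens 62 mm across pointing level along -y; facing it at -y an upright light panel 130 mm wide, 14 mm thick, lower edge 69, top 189 mm above the table. Lens front and panel face each 120 mm from the focus. Origin: on the table below the focus; z up; y along the lens axis to the camera
- focus (a point): where the plug's middle is to be held: in open air on the lens axis, 135 mm above the table, midway between lens front and light panel. Its axes are the attitude wanted of the stopper (or half a turn about z): x as the stand's x, z leaning 30 degrees (0.524 rad) from vertical towards the light panel, so that the plug's lower end is nearer the lens than its head
- lens_front (a point): centre of the lens's front glass, 120 mm along the stand's +y from the focus point, 135 mm above the table
- round_bottle: bystander: grey glass bottle of the same height and neck but with a round body 66 mm across, with a like stopper; origin at the centre of its underside
- round_stopper: bystander: the round bottle's stopper, of the same shape and size as the one wanted; origin at its plug's lower end
- amber_bottle: bystander: dark amber round bottle 60 mm across with a ball stopper, 166 mm high in all; origin at the centre of its underside
- vial: bystander: small corked clear vial 32 mm across, 73 mm high; origin at the centre of its underside
- jar: bystander: wide clear jar 96 mm across with a knobbed lid, 172 mm high in all; origin at the centre of its underside
Mind the look-alikes: they are no part of the job. Leave any blue or yellow look-alike of the stopper alone. Leave any blue look-alike of the square_bottle alone.

How it is judged:
By the outcome, as a careful person would: the job done as asked, in the order asked, and still so for the second after the job is handed in, while the arm keeps its last pose, push and grip.
It also fails if it takes over 40 s, if anything falls off the work surface, if the arm or the gripper's body presses on something with over 40 N, if the wrist force passes 120 N, or if a joint passes its speed limit or range.

## Working session

There is one attempt and no reset: what is moved stays moved. The work goes in short steps, each a Python script; the robot and the scene stay as the last script left them, time stands still between calls to the robot, and variables do not carry over. Pictures are saved under pics/ and viewed, at most 10 in all, crops included, and the job is handed in when it is done.

```bash
ls; mkdir -p pics
cat > h.py <<'E'
import numpy as np, cv2
from station import env, effector, solver, viewer, workorder, search_frame, tip_of
def snap(cam):
    s=env.sense(); p,d=viewer.read_camera(cam); return s,p,d
def campose(cam,s):
    i=viewer.camera_info(cam)
    if 'eye' in i: return i,np.array(i['eye']),np.array(i['rotation'])
    T=np.array(i['T_tool_cam']); R=np.array(s['tcp_rot']); return i,R@T[:3,3]+np.array(s['ee_pos']),R@T[:3,:3]
def px2w(cam,s,uv,d):
    i,e,R=campose(cam,s); uv=np.array(uv,float).reshape(-1,1,2)
    n=cv2.undistortPoints(uv,np.array(i['intrinsics'],float),np.array(i['dist_coeffs'],float)).reshape(-1,2)
    d=np.asarray(d).reshape(-1); return np.c_[n[:,0]*d,-n[:,1]*d,-d]@R.T+e
def w2px(cam,s,P):
    i,e,R=campose(cam,s); P=(np.atleast_2d(P)-e)@R*[1,-1,-1]
    return cv2.projectPoints(P,np.zeros(3),np.zeros(3),np.array(i['intrinsics'],float),np.array(i['dist_coeffs'],float))[0].reshape(-1,2)
def cloud(cam,s,d):
    v,u=np.nonzero(d>0); return px2w(cam,s,np.c_[u,v],d[v,u]),u,v
E
python3 - <<'E'
from h import *
for c in ['scene','side']:
    s,p,d=snap(c); cv2.imwrite(f'pics/{c}0.png',p[:,:,::-1]); np.savez(f'{c}0.npz',p=p,d=d)
    i=viewer.camera_info(c); print(c,np.round(i['eye'],2),np.round(i['rotation'],2).tolist())
    for n in ['square_bottle','square_bottle_mouth','stopper_head','stopper','focus','lens_front','stand','round_bottle','amber_bottle']:
        for r in tip_of(c,n)[:4]: print(n,round(r['score'],2),np.round(r['at'],3),np.round(w2px(c,s,r['at'])[0]))
print(env.sense()['t'])
E
```

```text
pics
scene [1.06 0.77 0.9 ] [[-0.87, -0.33, 0.37], [0.5, -0.55, 0.67], [-0.02, 0.77, 0.64]]
square_bottle 0.95 [ 0.48  -0.347 -0.002] [256. 179.]
square_bottle 0.82 [ 0.355 -0.35   0.005] [290. 165.]
square_bottle 0.18 [0.554 0.207 0.134] [350. 269.]
square_bottle_mouth 0.68 [ 0.355 -0.347  0.14 ] [291. 127.]
square_bottle_mouth 0.64 [ 0.483 -0.348  0.141] [253. 139.]
square_bottle_mouth 0.44 [ 0.481 -0.346  0.164] [253. 131.]
stopper_head 0.55 [ 0.415 -0.417  0.058] [262. 146.]
stopper_head 0.5 [ 0.478 -0.341  0.164] [255. 132.]
stopper_head 0.49 [ 0.503 -0.44   0.053] [234. 152.]
stopper 0.73 [ 0.481 -0.345  0.111] [254. 148.]
stopper 0.48 [ 0.496 -0.438  0.001] [237. 165.]
stopper 0.43 [ 0.42  -0.415  0.003] [262. 161.]
focus 0.58 [ 0.48  -0.343  0.164] [254. 132.]
focus 0.57 [0.552 0.205 0.134] [350. 268.]
lens_front 0.9 [0.57  0.322 0.134] [380. 310.]
lens_front 0.54 [ 0.551  0.209 -0.002] [346. 312.]
lens_front 0.18 [ 0.483 -0.341  0.162] [254. 133.]
stand 0.8 [ 0.551  0.207 -0.004] [346. 312.]
round_bottle 0.57 [ 0.577 -0.191  0.002] [252. 217.]
amber_bottle 0.56 [ 0.447 -0.12
[... 285 characters left out ...]
_mouth 0.65 [ 0.356 -0.35   0.143] [242. 357.]
stopper_head 0.9 [ 0.483 -0.345  0.168] [304. 323.]
stopper_head 0.6 [ 0.42  -0.416  0.054] [289. 395.]
stopper_head 0.53 [ 0.494 -0.438  0.056] [329. 389.]
stopper 0.91 [ 0.488 -0.342  0.106] [306. 337.]
stopper 0.72 [ 0.417 -0.416 -0.003] [288. 406.]
stopper 0.71 [ 0.5   -0.44   0.003] [331. 400.]
focus 0.74 [0.554 0.205 0.137] [241. 144.]
focus 0.19 [ 0.791 -0.1   -0.002] [376. 234.]
lens_front 0.55 [0.566 0.326 0.137] [230. 115.]
round_bottle 0.91 [ 0.58  -0.189 -0.002] [314. 290.]
round_bottle 0.69 [ 0.794 -0.096 -0.003] [376. 233.]
round_bottle 0.52 [ 0.481 -0.344  0.166] [303. 323.]
amber_bottle 0.96 [ 0.444 -0.126 -0.002] [250. 289.]
1.0
```

View pics/scene0.png

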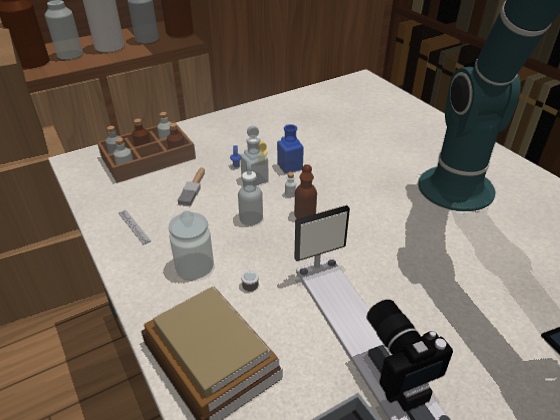

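View pics/side0.png

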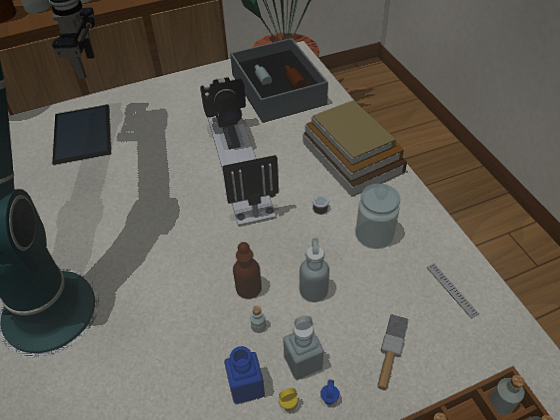

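Candidates for the bottle: the grey square bottle at scene (254,160), the blue square one (290,150) and the grey round one (251,200). For the stopper: the head on the grey square bottle (253,132), the yellow one (262,150), the blue one (236,155) and the round bottle's (249,180). I choose the grey square bottle at about (0.482, -0.345). Next I go over it for a close wrist view.

Run:
```python
from h import *
R=np.array(env.sense()['tcp_rot']); print(np.round(R,2).tolist())
print('Ttc',np.round(viewer.camera_info('wrist')['T_tool_cam'],3).tolist())
p=np.array(env.sense()['ee_pos']); env.movel(p+[0,0,.2],rate=.3)
Rd=np.array([[0,1,0],[1,0,0],[0,0,-1.]])
for k in ([1,0],[0,1],[-1,0],[0,-1]):
    x=np.array([k[0],k[1],0.]);z=np.array([0,0,-1.]);Rk=np.c_[x,np.cross(z,x),z]
    q=solver.inverse_kinematics([.46,-.345,.36],Rk); print(k,None if q is None else np.round(q,2))
T=np.array(viewer.camera_info('wrist')['T_tool_cam'])
env.reach([.46,-.345,.36],R)
s,p,d=snap('wrist'); cv2.imwrite('pics/w0.png',p[:,:,::-1]); np.savez('w0.npz',p=p,d=d)
for n in ['square_bottle_mouth','stopper_head','stopper']:
    for r in tip_of('wrist',n)[:4]: print(n,round(r['score'],2),np.round(r['at'],3),np.round(w2px('wrist',s,r['at'])[0]))
print(env.sense()['t'])
```

```text
[[-0.93, 0.38, 0.0], [0.38, 0.93, 0.0], [-0.0, 0.0, -1.0]]
Ttc [[0.0, 0.971, 0.241, 0.067], [1.0, -0.0, 0.0, -0.001], [0.0, 0.241, -0.971, -0.17], [0.0, 0.0, 0.0, 1.0]]
[1, 0] [-0.16  0.29  0.94  1.65 -0.24  1.32 -0.74]
[0, 1] [-0.12  0.28  0.89  1.65 -0.22  1.32  0.81]
[-1, 0] [ 0.78  0.24 -0.23  1.59  0.06  1.31  2.11]
[0, -1] [-0.38  0.47  1.37  1.66 -0.47  1.4  -2.09]
square_bottle_mouth 0.75 [ 0.358 -0.347  0.136] [246. 110.]
square_bottle_mouth 0.63 [ 0.484 -0.347  0.136] [285. 205.]
stopper_head 0.92 [ 0.42  -0.42   0.058] [224. 172.]
stopper_head 0.87 [ 0.498 -0.439  0.054] [233. 222.]
stopper_head 0.63 [ 0.482 -0.344  0.168] [287. 208.]
stopper 0.93 [ 0.482 -0.349  0.11 ] [283. 200.]
stopper 0.88 [ 0.417 -0.416 -0.003] [231. 166.]
stopper 0.61 [ 0.497 -0.437 -0.001] [238. 213.]
stopper 0.28 [ 0.578 -0.192 -0.001] [386. 203.]
5.4083
```

View pics/w0.png

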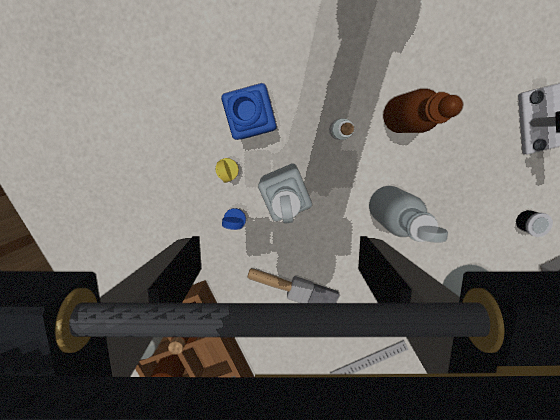

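The wrist view shows the grey square bottle at (285,195) with its stopper head as an upright coin at (287,207). The empty blue bottle is at (249,110), and the yellow and blue stoppers are at (228,170) and (234,218). I'll fit the head yaw from the depth, and the stand yaw from the depth of the lens and panel.

```bash
cat > look.py <<'E'
from h import *
def head(s,d,c=(.482,-.345)):
    P,u,v=cloud('wrist',s,d); m=(np.hypot(P[:,0]-c[0],P[:,1]-c[1])<.03)&(P[:,2]>.152)&(P[:,2]<.2)
    H=P[m]; r=cv2.minAreaRect(H[:,:2].astype(np.float32)*1000); print('n',m.sum(),'rect',r,'ztop',np.percentile(H[:,2],[50,95,99]).round(4))
    w=np.linalg.eigh(np.cov(H[:,:2].T)); a=w[1][:,1]; print('mean',H.mean(0).round(4),'long ax deg',np.degrees(np.arctan2(a[1],a[0])),'sd',np.sqrt(w[0]))
E
python3 - <<'E'
from look import *
s=env.sense(); f=np.load('w0.npz'); head(s,f['d'])
img=cv2.resize(f['p'][150:260,220:350],None,fx=5,fy=5,interpolation=cv2.INTER_CUBIC); cv2.imwrite('pics/w0c.png',img[:,:,::-1])
for c in ['scene','side']:
    d=np.load(c+'0.npz')['d']; P,_,_=cloud(c,None,d)
    # base plate
    m=(P[:,2]>.007)&(P[:,2]<.017)&(abs(P[:,0]-.553)<.12)&(abs(P[:,1]-.206)<.27); r=cv2.minAreaRect(P[m,:2].astype(np.float32)*1000)
    print(c,'plate',m.sum(),r)
    # panel
    m=(P[:,2]>.075)&(P[:,2]<.185)&(abs(P[:,0]-.54)<.1)&(abs(P[:,1]-.08)<.05); Q=P[m]
    w=np.linalg.eigh(np.cov(Q[:,:2].T)); a=w[1][:,1]; print('panel',m.sum(),Q.mean(0).round(4),Q.min(0).round(3),Q.max(0).round(3),'deg',np.degrees(np.arctan2(a[1],a[0])),np.sqrt(w[0]))
E
```

```text
n 287 rect ((481.7064514160156, -345.2279052734375), (12.443161964416504, 32.044254302978516), 77.09327697753906) ztop [0.1806 0.1833 0.1838]
mean [ 0.4795 -0.3449  0.179 ] long ax deg 167.07636289007087 sd [0.00346177 0.00898188]
scene plate 4928 ((594.1632080078125, 259.9167175292969), (432.6896667480469, 162.62001037597656), 82.23992919921875)
panel 1865 [0.5434 0.0846 0.1329] [0.472 0.063 0.075] [0.604 0.096 0.185] deg 171.82659877491923 [0.00202001 0.03822187]
side plate 1790 ((554.9467163085938, 212.74337768554688), (236.363525390625, 526.0344848632812), 0.3254660367965698)
panel 1812 [0.5333 0.0719 0.131 ] [0.47  0.049 0.075] [0.6   0.095 0.185] deg 171.74847510991586 [0.00410126 0.03715528]
```

View pics/w0c.png

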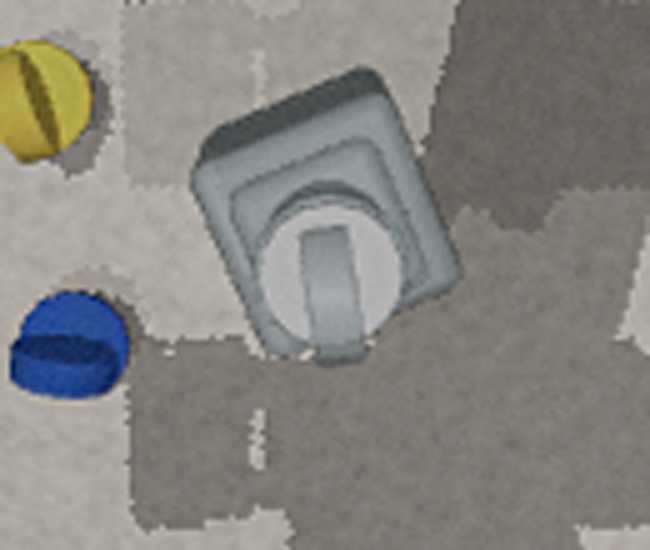

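```bash
cat >> h.py <<'E'
def Rz(a): c,s=np.cos(a),np.sin(a); return np.array([[c,-s,0],[s,c,0],[0,0,1.]])
def Rx(a): c,s=np.cos(a),np.sin(a); return np.array([[1,0,0],[0,c,-s],[0,s,c]])
# tool orientation for a stopper attitude S, k=+-1: tool y=k*stopper y, tool z=-stopper z
def tool(S,k): y=k*S[:,1]; z=-S[:,2]; return np.c_[np.cross(y,z),y,z]
YS=np.radians(-12.9); YF=np.radians(-8.2)
F=np.array([.5535,.2055,.135]); UP=.010   # grip this far above head centre
def final(F=F,tilt=np.radians(30),yaw=YF): return F,Rz(yaw)@Rx(tilt)
E
python3 - <<'E'
from h import *
F_,S=final(); print(S.round(2).tolist())
S0=Rz(YS); h=np.array([.4817,-.3452,.166])
for k in (1,-1):
    for nm,S_,g in (('grasp',S0,h+[0,0,UP]),('up',S0,h+[0,0,.15]),('fin',S,F_+S[:,2]*(.041+UP)),('finup',S,F_+S[:,2]*(.041+UP)+[0,0,.12])):
        q=solver.inverse_kinematics(g-.019*S_[:,2],tool(S_,k)); print(k,nm,None if q is None else np.round(q,2))
P=[]
for c in ['scene','side']:
    d=np.load(c+'0.npz')['d']; Q,_,_=cloud(c,None,d); L=(Q-[.5535,.2055,0])@Rz(YF)
    m=(L[:,2]>.08)&(L[:,2]<.18)&(abs(L[:,0])<.1)&(abs(L[:,1]+.127)<.03); A=L[m]
    print(c,'panel x edges',np.percentile(A[:,0],[.5,2,98,99.5]).round(4),'y',np.percentile(A[:,1],[5,50,95]).round(4),'top',L[(abs(L[:,0])<.05)&(abs(L[:,1]+.127)<.015)][:,2].max())
    m=(L[:,2]>.09)&(L[:,2]<.18)&(abs(L[:,0])<.06)&(L[:,1]>.1)&(L[:,1]<.15); A=L[m]; print('lens',m.sum(),A.min(0).round(4) if m.any() else '', A.max(0).round(4))
    m=(abs(L[:,2]-.012)<.003)&(abs(L[:,0])<.07)&(abs(L[:,1])<.1); A=L[m]; print('plate x',np.percentile(A[:,0],[1,3,50,97,99]).round(4),len(A))
E
```

```text
[[0.99, 0.12, -0.07], [-0.14, 0.86, -0.49], [0.0, 0.5, 0.87]]
1 grasp [ 0.59  0.44 -0.04  1.8   0.02  0.91  1.89]
1 up [ 0.6   0.3  -0.04  1.65  0.01  1.19  1.9 ]
1 fin [ 0.23  0.43 -0.42  1.96 -0.52  0.7   1.68]
1 finup [ 0.23  0.27 -0.4   1.85 -0.5   0.94  1.55]
-1 grasp [ 0.25  0.45  0.4   1.82 -0.22  0.91 -1.04]
-1 up [ 0.27  0.3   0.37  1.67 -0.12  1.19 -1.12]
-1 fin [-0.14  0.39  0.04  1.98 -0.77  0.79 -1.26]
-1 finup [-0.16  0.24  0.06  1.88 -0.63  0.99 -1.47]
scene panel x edges [-0.0606 -0.0576  0.0674  0.0682] y [-0.124  -0.1208 -0.1184] top 0.19275705702839874
lens 448 [-0.0246  0.1197  0.1235] [0.0324 0.1499 0.1685]
plate x [-0.0442 -0.0409  0.0078  0.0498  0.0517] 2454
side panel x edges [-0.065  -0.0632  0.0615  0.0637] y [-0.1438 -0.1341 -0.1305] top 0.19357999403625248
lens 468 [-0.0344  0.1137  0.1042] [0.0268 0.1498 0.1694]
plate x [-0.0515 -0.0498 -0.0108  0.0449  0.047 ] 340
```

Now the grasp: approach from above, close on the head, lift a little, and check.

Run:
```python
from look import *
S0=Rz(YS); h=np.array([.4817,-.3452,.166]); R=tool(S0,-1)
env.reach(h+[0,0,.15],R)
s,p,d=snap('wrist'); head(s,d); cv2.imwrite('pics/w1.png',p[:,:,::-1])
for r in tip_of('wrist','stopper_head')[:4]: print(round(r['score'],2),np.round(r['at'],4))
print(s['t'],np.round(s['joint_positions'],2))
```

```text
n 380 rect ((483.0821838378906, -346.29119873046875), (12.686043739318848, 31.761730194091797), 77.07312774658203) ztop [0.1806 0.1833 0.184 ]
mean [ 0.4851 -0.3461  0.1792] long ax deg 167.14229490552302 sd [0.00347108 0.00908074]
0.87 [ 0.423  -0.4182  0.0578]
0.86 [ 0.4826 -0.3442  0.1646]
0.67 [ 0.4984 -0.4402  0.0567]
7.8667 [ 0.27  0.29  0.37  1.65 -0.11  1.23 -1.13]
```

Run:
```python
from look import *
S0=Rz(YS); h=np.array([.4824,-.3457,.166]); R=tool(S0,-1)
g=h+[0,0,UP-.019]
env.movel(g+[0,0,.06],R,rate=.25); env.movel(g,R,rate=.08)
s=env.sense(); print(np.round(s['wrist_force'],1))
effector.grasp(squeeze=20)
s=env.sense(); print('w',s['gripper_width'],s['grasp_force'],np.round(s['wrist_force'],1),np.round(s['ee_pos']-g,4))
env.movel(g+[0,0,.045],R,rate=.06)
s=env.sense(); print('w',s['gripper_width'],s['grasp_force'],np.round(s['wrist_force'],1),s['t'])
env.movel(g+[0,0,.2],R,rate=.2)
s,p,d=snap('wrist'); cv2.imwrite('pics/w2.png',p[:,:,::-1])
s2,p2,d2=snap('side'); print([ (round(r['score'],2),np.round(r['at'],3)) for r in tip_of('side','square_bottle')[:2]])
print([ (round(r['score'],2),np.round(r['at'],3)) for r in tip_of('side','stopper_plug')[:4]], s['ee_pos'],s['t'])
c=np.hstack([p[100:],]); cv2.imwrite('pics/s2.png',np.hstack([cv2.resize(p2[180:400,180:420],(480,440)),p[:,:320]][:1])[:,:,::-1])
```

```text
[ 0.5 -0.5 -0.8]
w 0.011724938758761742 19.999967515468597 [ 0.8 -1.   0.5] [0.     0.0001 0.    ]
w 0.012045426961946926 19.999927282333374 [-0.3 -0.6 -0.8] 11.5
[(0.91, array([ 0.48 , -0.343,  0.003])), (0.7, array([ 0.36 , -0.347,  0.   ]))]
[(0.69, array([ 0.5  , -0.438,  0.016])), (0.65, array([ 0.416, -0.419,  0.016])), (0.51, array([ 0.481, -0.342,  0.318]))] [ 0.48186523 -0.34522688  0.35555614] 12.425
```

View pics/s2.png

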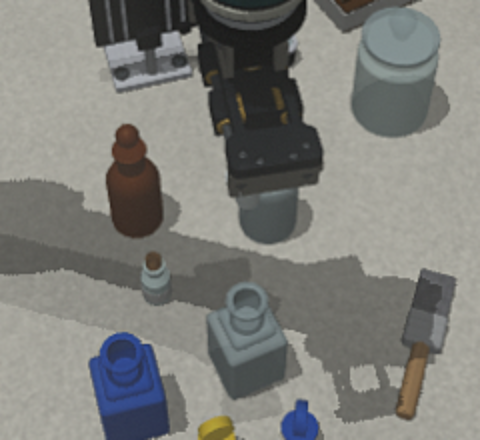

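The stopper is out (gripped width 12 mm) and the open grey bottle at (245,340) still stands. Next I carry it above the focus.

```bash
sed -i 's/^F=np.array.*/F=np.array([.5545,.2053,.135]); UP=.010/' h.py
python3 - <<'E'
from look import *
F_,S=final(); R=tool(S,-1); g=F_+S[:,2]*(.041+UP-.019)
env.reach(g+[0,0,.15],R)
env.pause(.2); s=env.sense(); print('w',s['gripper_width'],np.round(s['ee_pos']-g,4),s['t'],np.round(s['joint_positions'],2))
for c in ('scene','side','wrist'):
    s,p,d=snap(c); cv2.imwrite(f'pics/{c}3.png',p[:,:,::-1]); np.savez(f'{c}3.npz',p=p,d=d)
    for n in ('stopper_plug','stopper_head','stopper','lens_front','focus'):
        for r in tip_of(c,n)[:3]:
            if r['at'][1]>0: print(c,n,round(r['score'],2),np.round(r['at'],3))
    P,u,v=cloud(c,s,d); L=(P-[F_[0],F_[1],0])@Rz(YF)
    A=L[(L[:,2]>.08)&(L[:,2]<.18)&(abs(L[:,0])<.1)&(abs(L[:,1]+.127)<.03)]
    if len(A)>50: print('panel',len(A),np.percentile(A[:,0],[1,99]).round(4),np.percentile(A[:,1],[5,50,95]).round(4),L[(abs(L[:,0])<.05)&(abs(L[:,1]+.127)<.02)&(L[:,2]<.22)][:,2].max())
print('pred plug',F_+[0,0,.15],'tip',F_+[0,0,.15]-.015*S[:,2],'head',F_+[0,0,.15]+.041*S[:,2])
a,b=[np.load(f'{c}3.npz')['p'] for c in ('scene','wrist')]
cv2.imwrite('pics/c3.png',np.hstack([cv2.resize(a[130:390,230:490],(400,400)),cv2.resize(b,(400,300))[:,:] if 0 else cv2.copyMakeBorder(cv2.resize(b,(400,300)),0,100,0,0,0)])[:,:,::-1])
E
```

```text
w 0.011647800121887578 [ 0.0003 -0.0007  0.1501] 14.75 [-0.18  0.21  0.08  1.84 -0.62  1.04 -1.52]
scene stopper_plug 0.61 [0.553 0.205 0.288]
scene stopper_head 0.59 [0.549 0.187 0.32 ]
scene stopper 0.56 [0.556 0.21  0.273]
scene lens_front 0.83 [0.572 0.323 0.134]
scene lens_front 0.25 [0.554 0.204 0.138]
scene focus 0.85 [0.555 0.203 0.134]
panel 1684 [-0.0606  0.0666] [-0.1241 -0.1208 -0.1181] 0.1920806916526686
side lens_front 0.98 [0.564 0.326 0.14 ]
side focus 0.57 [0.555 0.205 0.132]
panel 1668 [-0.0655  0.0621] [-0.1431 -0.134  -0.1305] 0.1930626186175407
wrist stopper_plug 0.65 [0.554 0.203 0.287]
wrist stopper_head 0.67 [0.554 0.189 0.323]
wrist stopper 0.72 [0.56  0.207 0.274]
wrist lens_front 0.62 [0.57  0.324 0.139]
wrist focus 0.78 [0.554 0.208 0.134]
panel 1505 [-0.0548  0.0652] [-0.1471 -0.1204 -0.1197] 0.1920625353654885
pred plug [0.5545 0.2053 0.285 ] tip [0.55556972 0.21272332 0.27200962] head [0.55157611 0.18500959 0.32050704]
```

View pics/c3.png

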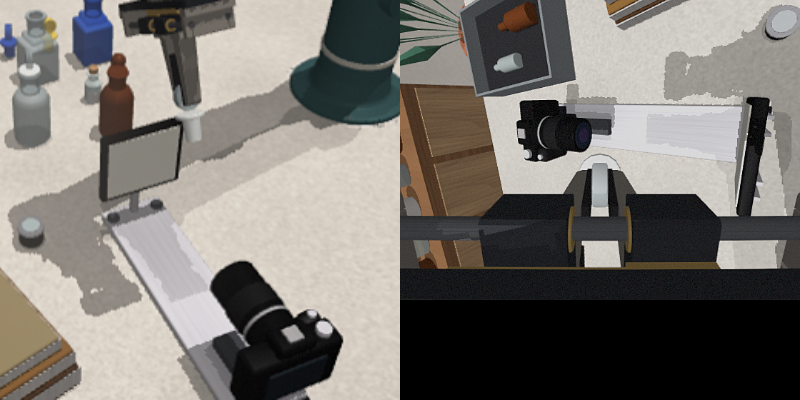

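The plug hangs above the focus and leans towards the lens (scene crop (190,125)), and the detections agree with the prediction to within 3 mm. I'll descend slowly and watch the wrist force, because the gripper body passes close above the panel.

Run:
```python
from look import *
F_,S=final(F+[0,-.0003,0],tilt=np.radians(28.7)); R=tool(S,-1); g=F_+S[:,2]*(.041+UP-.019)
f0=np.array(env.sense()['wrist_force'])
for dz,v in ((.1,.12),(.04,.1),(.02,.04),(.01,.03),(.004,.02),(0,.02)):
    env.movel(g+[0,0,dz],R,rate=v); s=env.sense(); df=np.array(s['wrist_force'])-f0; print(dz,df.round(1),s['t'])
    if np.linalg.norm(df)>6: print('contact?'); break
env.pause(.5); s=env.sense(); print(np.round(s['ee_pos']-g,4),s['gripper_width'],(np.array(s['wrist_force'])-f0).round(1))
for c in ('scene','side','wrist'):
    s,p,d=snap(c); np.savez(f'{c}4.npz',p=p,d=d)
    for n in ('stopper_plug','stopper_head','stopper','square_bottle'):
        for r in tip_of(c,n)[:3]:
            if r['at'][1]>0 or n=='square_bottle': print(c,n,round(r['score'],2),np.round(r['at'],3))
print('pred plug',F_,'head',F_+.041*S[:,2])
a,b=[np.load(f'{c}4.npz')['p'] for c in ('scene','side')]
cv2.imwrite('pics/c4.png',np.hstack([cv2.resize(a[170:330,280:440],(400,400)),cv2.resize(b[60:240,150:330],(400,400))])[:,:,::-1])
```

```text
0.1 [0.1 1.  0.3] 16.2167
0.04 [-0.7  0.1  0.5] 16.9667
0.02 [-0.6 -0.4  0.6] 17.6167
0.01 [-0.5  0.5  0.6] 18.1
0.004 [-0.4  0.2  0.2] 18.55
0 [-0.9 -1.   0.3] 18.9
[0. 0. 0.] 0.011682262721342576 [-1.2 -0.3  0.4]
scene stopper_plug 0.65 [0.555 0.205 0.135]
scene stopper_head 0.81 [0.549 0.186 0.168]
scene stopper 0.74 [0.554 0.214 0.122]
scene square_bottle 0.62 [ 0.48  -0.346 -0.003]
scene square_bottle 0.58 [ 0.354 -0.351 -0.002]
side stopper_head 0.32 [0.571 0.325 0.137]
side stopper 0.28 [0.554 0.206 0.134]
side square_bottle 0.89 [ 0.36  -0.348  0.001]
side square_bottle 0.69 [ 0.483 -0.343  0.002]
wrist stopper_plug 0.84 [0.553 0.205 0.135]
wrist stopper_plug 0.49 [0.553 0.185 0.173]
wrist stopper_head 0.8 [0.552 0.183 0.173]
wrist stopper 0.87 [0.558 0.21  0.123]
wrist stopper 0.16 [0.552 0.187 0.176]
pred plug [0.5545 0.205  0.135 ] head [0.55169176 0.18551213 0.17096299]
```

View pics/c4.png

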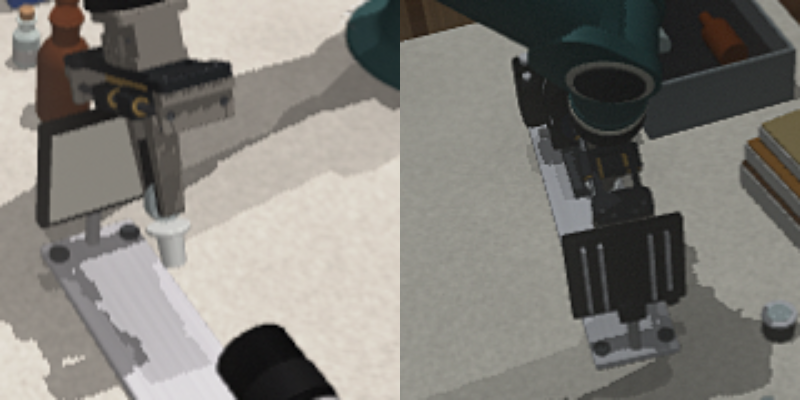

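The plug is at the focus with no contact. One last overlay of the predicted stopper axis and rims checks for lean in the hand.

Run:
```python
from h import *
F_,S=final(F+[0,-.0003,0],tilt=np.radians(28.7)); s=env.sense(); t=np.linspace(0,2*np.pi,60); out=[]
for c,(x,y,w) in (('scene',(310,220,80)),('wrist',(225,190,110))):
    k=5 if c=='scene' else 400/110; p=np.load(c+'4.npz')['p']; im=cv2.resize(p[y:y+w,x:x+w],(400,400),interpolation=cv2.INTER_CUBIC); k=400/w
    for h,r in ((0,.010),(.03,.0115),(.03,.0185),(.035,.0185)):
        P=F_+np.c_[r*np.cos(t),r*np.sin(t),0*t+h-.015]@S.T; q=((w2px(c,s,P)-[x,y]+.5)*k).astype(np.int32)
        cv2.polylines(im,[q],True,(255,0,0),1)
    out.append(im)
cv2.imwrite('pics/o5.png',np.hstack(out)[:,:,::-1])
```

```text
(no output)
```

View pics/o5.png

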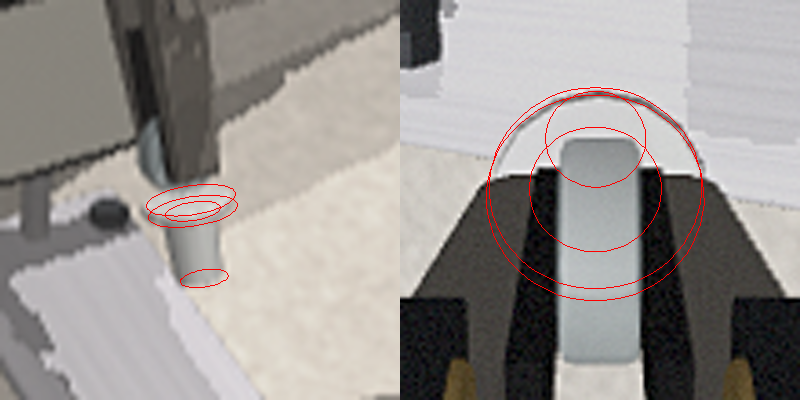

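The overlay matches in the wrist view. In the scene view, flange and tip are offset by the same pixel or so, which is that camera's known bias, so there is no lean. I'm handing in.

```bash
python3 -c "
from h import *
print(workorder.finish_job(), env.sense()['t'])"
```

```text
the job is handed in; nothing more can be done
the job is handed in; nothing more can be done
```

The job is handed in: the stopper is out of the square bottle and held steady at the focus, within about 2 mm by the cameras. Its lower end is tipped 28.7° towards the lens (slightly under 30° to keep the gripper clear of the panel), with no visible lean and no sign of contact with the stand, and the bottle still stands where it was.

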